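# Put the tip box in the drawer and shut it

## Robot

A 6-joint arm with a two-finger parallel gripper is mounted at the origin on a cart in front of the work surface, level with it; the furniture and walls round the work are solid. World frame = base frame: x ahead of the robot, y to its left, z up, the work surface at z = 0. Lengths are in m, angles in rad, forces in N, time in s.
With the tool pointing down it reaches from about 0.3 to 0.75 m from the base axis. Payload 8.5 kg.
Tool frame: the origin (TCP) lies midway between the tips of the shut fingers; the grasp point (between the pads) lies 19 mm behind it; z points along the fingers, y is the direction in which the jaws open and shut (so a half turn about z gives the same grasp; the last joint's range is limited). The gripper opens to 88 mm and grips with 3 to 60 N. Pads are 18 mm wide; open, the fingers measure 123 mm over their backs; the gripper's body (75 mm by 187 mm) begins 45 mm behind the grasp point.
Start: joints at [1.133, 0.381, 1.297, -0, 1.464, -0.215], TCP at [0.122, 0.536, 0.239] pointing down, gripper open.
Joint ranges: [-3.11, 3.11], [-0.89, 2.33], [0.22, 2.48], [-1.42, 4.56], [0.17, 2.85], [-2.88, 2.88]. Speed limits (rad/s): [2.39, 2.39, 3.14, 3.14, 3.14, 3.14].

## Interface

Orientations are given as a unit quaternion [x, y, z, w].
In Python, from cell import r gives the robot as it stands.
- The arm moves only by the tool apply_moves, never from a script. Its argument "deltas" is a list of rows, each an object with "slide": the shift along the tool's x, y, z in cm, a list of three; "turn": the turn about the tool's z in rad. In form: [{"slide": [tx, ty, tz], "turn": turn}, ...]. A call has exactly 10 rows; each row shifts and turns the commanded pose from where the row before left it, along the tool's axes as they then stand; what a row does not reach is not made up. A row lasts 1/8 s, in which the tool goes at most 62.5 mm and 10.7 degrees, less where a joint would pass 70% of its speed; a pose out of reach is approached as far as the arm can. A call with a gripper value outside its range is refused whole. "gripper" is the closure, from 0 (fully open) to 1 (shut), set as the call begins (left out, the last holds). The fingers move at their own pace and stop on an object; "squeeze" is the grip in N (left out, the last holds). Time passes only in rows, so rows that do not move let the fingers close, or fill a call up. It gives the time, the measured TCP pose, the force and the opening at its end, in the units of the state.
- r.observe(): the state, without advancing time (a new reading comes with each control period).
- r.get_image(name): name is "side" or "top" or "wrist"; returns the picture (480x640x3 uint8, red, green, blue); there is no depth.
- r.camera_model(name): a dict with "intrinsics" (3x3 intrinsics, pixels), "distortion" ([k1, k2, p1, p2, k3] as OpenCV has them; the pictures are not rectified), "R" (3x3) and "t" (3): a world point X has camera coordinates R X + t. Camera axes: x right, y down, z forward; pixel columns grow to the right and rows downward; lengths in m; the calibration is good to about 2 mm. A picture is of the moment at which its call begins: read the wrist's pose just before it. camera_model takes no time and is no camera call; for the wrist camera it gives the pose at the moment of the call.
- r.job_done(): hands the job in, once; it reports no verdict.
The state is a dict: "t": time; "joint_pos": joint angles; "qvel": joint speeds; "joint_torque": joint torques, N m; "position": TCP position; "ee_rot": TCP orientation; "wrist_force": force on the tool from outside, world axes, zero at the start; "moment": the same for the moment, N m; "grip_width": finger opening in m.
Only numpy, scipy, OpenCV 4.12 (cv2) and the standard library are available. Lean on these libraries where they do the work, as an engineer would, in place of code of your own. Each camera call takes 0.05 s, during which the arm holds its last target.

## Task

Lay the orange plastic box with the dark lid, right way up, on the floor of the open upper drawer of the little blue-fronted chest, then push that drawer fully shut. Leave the rusty square tube offcut where it lies.

Things in the scene. Friction and masses are not known exactly. Their poses are not given: they have to be found in the camera images.
- tip_box_center (a point): Centre of the closed orange plastic box with a dark grey lid: 44 x 64 x 26 mm along its own x, y, z, about 0.09 kg, loose, lying lid up on the bench (centre 13 mm up). Grasp from above across the 44 mm (its x). It swaps places with two bystanders: the tube offcut and a round yellow and white tin, 70 mm wide, 52 mm high.
- chest_drawer0 (a joint): Upper drawer of the grey, blue-fronted two-drawer chest (180 wide, 120 mm high). 0 = shut, grows as it slides out towards the robot (m); starts 0.095 to 0.120, most 0.134. Runs with 1 to 2 N, stays where left. The chest's top covers the drawer from x = joint value - 84 mm (in the drawer_in frame) back; the box passes under it with 10 mm to spare.
- drawer_in (a point): Centre of that drawer's inner floor, 70 mm above the bench, moving with it; x into the chest, y left, z up. Inside 155 (x) by 138 mm (y), walls 28 mm high. Front panel x -82 to -97 mm, top 37 mm above this point. Bar handle, 11 mm thick, 100 mm long along y, at x -134, z +18 mm, may be pushed. A jig plate 36 mm high lies below; an upright plate on it, 100 mm high, and a torch lie 4 cm or more beyond the handle.
- box_tube: Rusty square steel tube offcut, 30 x 60 x 30 mm, lying on the bench; origin at the centre of its underside. A bystander: leave it.
Not all that is in view belongs to the job. Leave any red look-alike of the part that bears tip_box_center alone.

How it is judged:
By the outcome, as a careful person would: the job done as asked, in the order asked, and still so for the second after the job is handed in, with the robot touching nothing.
It also fails if it takes over 50 s, if anything falls off the work surface, if the arm or the gripper's body presses on something with over 40 N, if the wrist force passes 120 N, or if a joint passes its speed limit or range.

## Working session

There is one attempt and no reset: what is moved stays moved. The work goes in short steps, Python scripts to look and compute and a tool call to move; the robot and the scene stay as the last step left them, time stands still between calls to the robot, and variables do not carry over. Pictures are saved under pics/ and viewed, and the job is handed in when it is done.

Besides the shell and the picture viewer there is one more tool, called after "Emit:" as a command line: name --argument value ..., lists and objects as JSON in quotes. apply_moves: Moves the arm, as the interface text tells. Its arguments: {"type":"object","properties":{"deltas":{"type":"array","items":{"type":"object","properties":{"slide":{"type":"array","items":{"type":"number"}},"turn":{"type":"number"}}}},"gripper":{"type":"number"},"squeeze":{"type":"number"}},"required":["deltas"]}

```bash
ls; mkdir -p pics
python3 - <<'E'
from cell import r
import cv2,json
o=r.observe();print({k:(v if not hasattr(v,'tolist') else v.tolist()) for k,v in o.items()})
for n in ["side","top","wrist"]:
    im=r.get_image(n);cv2.imwrite(f"pics/{n}0.png",im[:,:,::-1])
    m=r.camera_model(n);print(n,m)
E
```

```text
pics
{'t': 0.0, 'joint_pos': [1.1327058426639258, 0.38117467344261463, 1.2982334943611442, -4.2696559834056204e-06, 1.4636123342004501, -0.21527861625135528], 'qvel': [0.0024798513294114204, 0.0009156882784476903, -0.00010572902404486521, 0.00213896948315971, -0.0014313658381310045, 0.0007034801711152708], 'joint_torque': [-0.0012485885963542387, -43.79160404205322, -22.4555504322052, 0.07126809563487768, 0.03521740436553955, -0.0001728569577608141], 'position': [0.1214062267362042, 0.536148143562327, 0.2381584229738276], 'ee_rot': [0.11117537168865159, 0.9938005469095388, -0.0006768468548731523, -0.00022709145014176554], 'wrist_force': [-0.29359729785142075, 0.3707586158385894, 0.7739766884153778], 'moment': [0.04889546614099371, 0.043170109726802276, -0.012378994574430554], 'grip_width': 0.08796567237051758}
side {'intrinsics': array([[463.93384502,   0.        , 317.55559535],
       [  0.        , 463.93384502, 243.15091312],
       [  0.        ,   0.        ,   1.        ]]), 'distortion': array([-0.10350601,  0.        ,  0.        ,  0.        ,  0.        ]), 'R': array([[-0
[... 416 characters left out ...]
  ,  0.        ,  0.        ]), 'R': array([[ 0.02839549, -0.99947832,  0.01538766],
       [-0.99223228, -0.03004812, -0.12071539],
       [ 0.12111478, -0.01184036, -0.99256789]]), 't': array([0.06693264, 0.62320389, 0.85917654])}
wrist {'intrinsics': array([[416.12370013,   0.        , 318.29082171],
       [  0.        , 416.12370013, 241.30374178],
       [  0.        ,   0.        ,   1.        ]]), 'distortion': array([-0.08076577,  0.        ,  0.        ,  0.        ,  0.        ]), 'R': array([[ 0.22067595,  0.97534634, -0.00128086],
       [ 0.92632241, -0.20917262,  0.31332669],
       [ 0.30533412, -0.07033016, -0.94964454]]), 't': array([-0.54913237, -0.0436625 ,  0.39215059])}
```

View pics/top0.png

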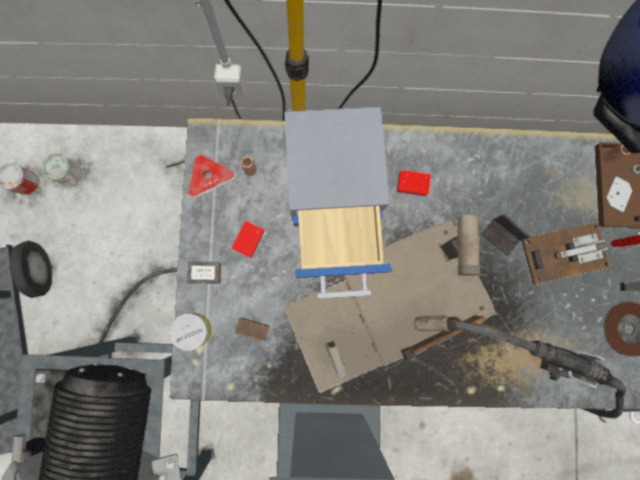

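View pics/side0.png

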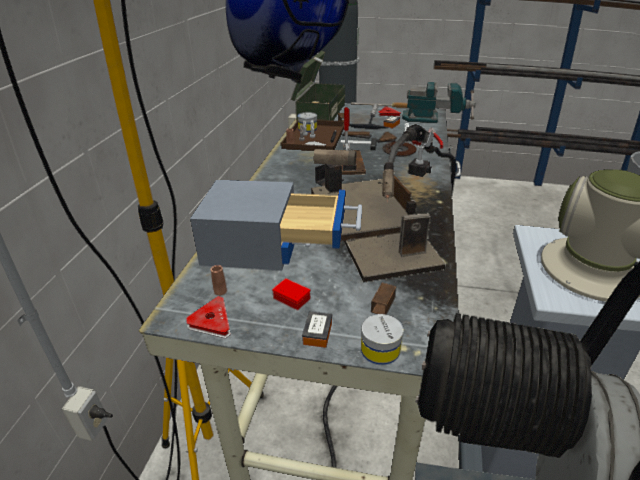

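View pics/wrist0.png

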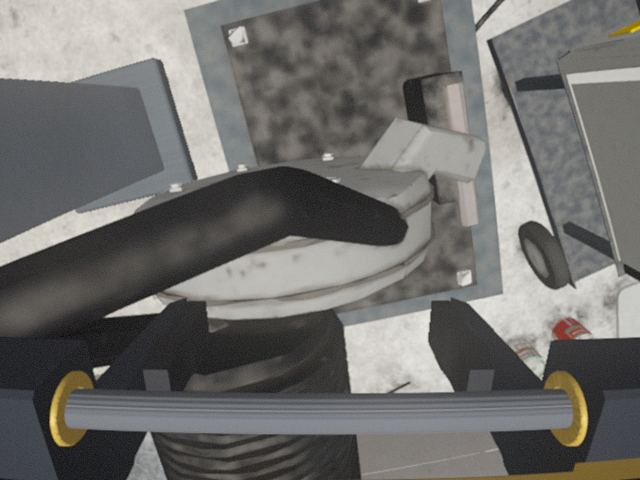

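The top view shows the grey chest with its open upper drawer at (343,240). The orange box with the dark lid and a white label is at (204,272) in the top view and (316,330) in the side view. Other candidates, by top-view pixel:
- Red boxes at (248,239) and (414,183). These are the look-alikes.
- The tin at (190,330).
- The tube at (252,328).

Only the box at (204,272) has orange sides and a dark lid. I'll enlarge it to confirm.

```bash
cat > h.py <<'E'
import numpy as np,cv2
from cell import r
def ray(m,p):
    K=m["intrinsics"];d=m["distortion"];R=np.array(m["R"]);t=np.array(m["t"])
    u=cv2.undistortPoints(np.array([[p]],float),K,d)[0,0]
    return -R.T@t, R.T@np.array([u[0],u[1],1.0])
def tri(ms,ps):
    A=np.zeros((3,3));b=np.zeros(3)
    rs=[ray(m,p) for m,p in zip(ms,ps)]
    for c,d in rs:
        d=d/np.linalg.norm(d);P=np.eye(3)-np.outer(d,d);A+=P;b+=P@c
    X=np.linalg.solve(A,b)
    return X,[float(np.linalg.norm(np.cross(X-c,d/np.linalg.norm(d)))) for c,d in rs]
def atz(m,p,z):
    c,d=ray(m,p);return c+d*(z-c[2])/d[2]
def proj(m,X):
    R=np.array(m["R"]);rv=cv2.Rodrigues(R)[0]
    return cv2.projectPoints(np.array(X,float).reshape(-1,3),rv,np.array(m["t"]),m["intrinsics"],m["distortion"])[0][:,0]
def crop(im,x0,y0,w,h,s,out):
    c=cv2.resize(im[y0:y0+h,x0:x0+w],None,fx=s,fy=s,interpolation=cv2.INTER_CUBIC);cv2.imwrite(out,c)
E
python3 - <<'E'
import cv2
from h import crop
t=cv2.imread("pics/top0.png");s=cv2.imread("pics/side0.png")
crop(t,170,220,80,60,8,"pics/ctop.png");crop(s,280,300,80,60,8,"pics/cside.png")
crop(t,280,190,120,120,5,"pics/dtop.png");crop(s,180,160,200,120,4,"pics/dside.png")
E
```

```text
(no output)
```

View pics/ctop.png

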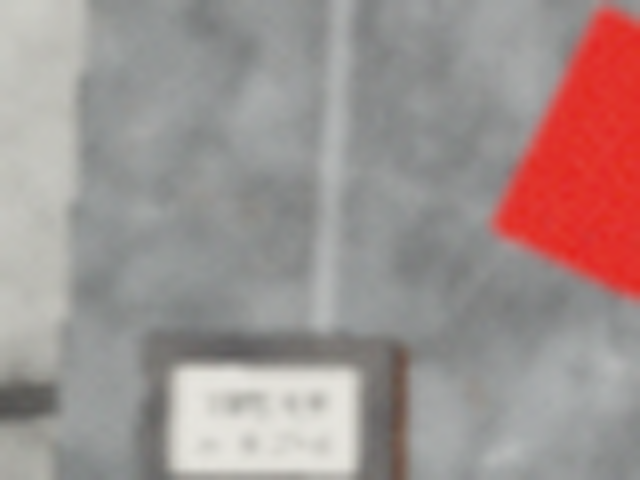

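View pics/cside.png

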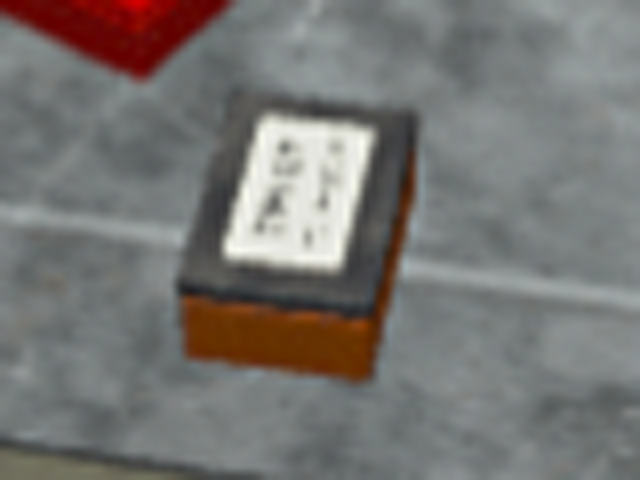

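View pics/dtop.png

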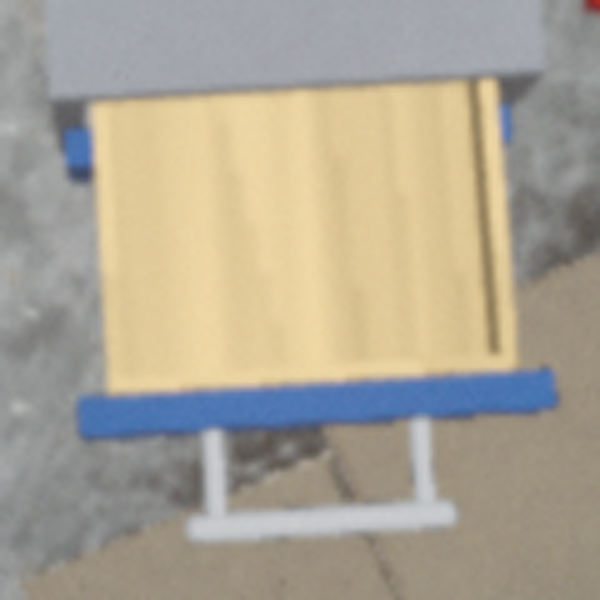

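View pics/dside.png

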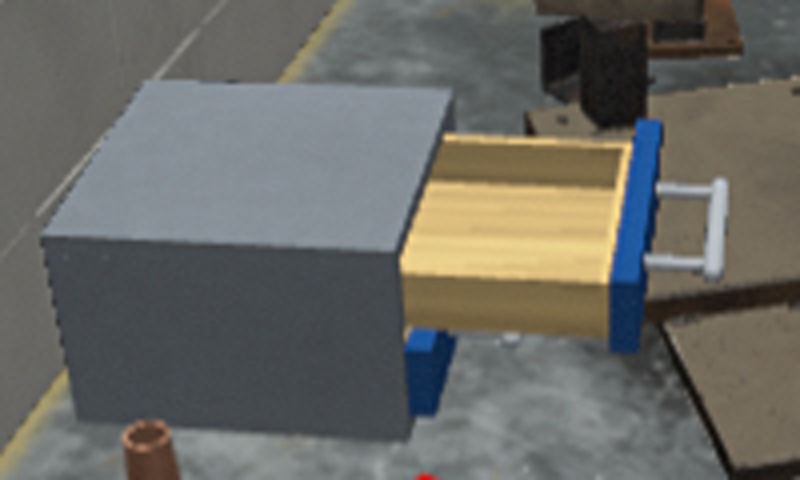

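The crop confirms it: dark grey lid with a white label and orange sides. Next I'll get the lid corners and the drawer geometry from both views.

Run:
```python
import cv2
from h import crop
t=cv2.imread("pics/top0.png");s=cv2.imread("pics/side0.png")
crop(t,180,250,50,40,16,"pics/ctop2.png");crop(s,290,305,55,50,12,"pics/cside2.png")
```

```text
(no output)
```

View pics/ctop2.png

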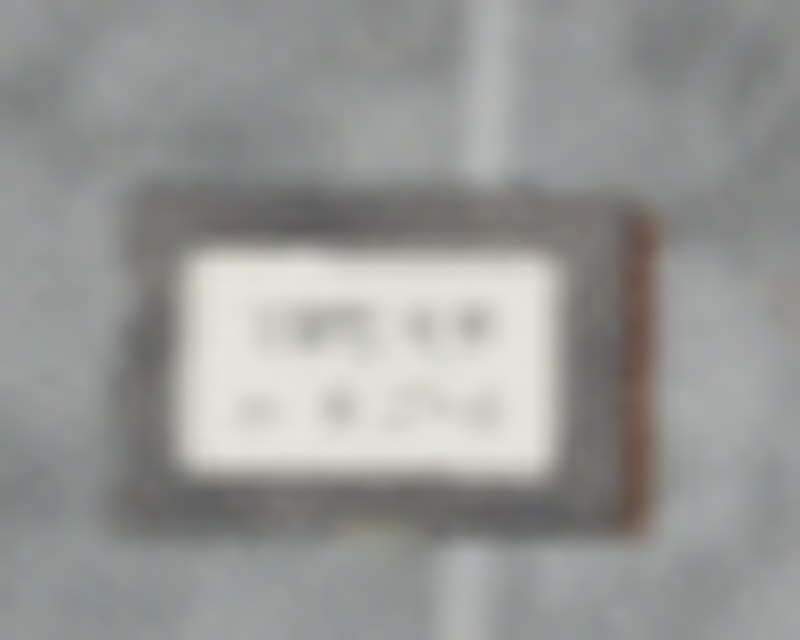

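View pics/cside2.png

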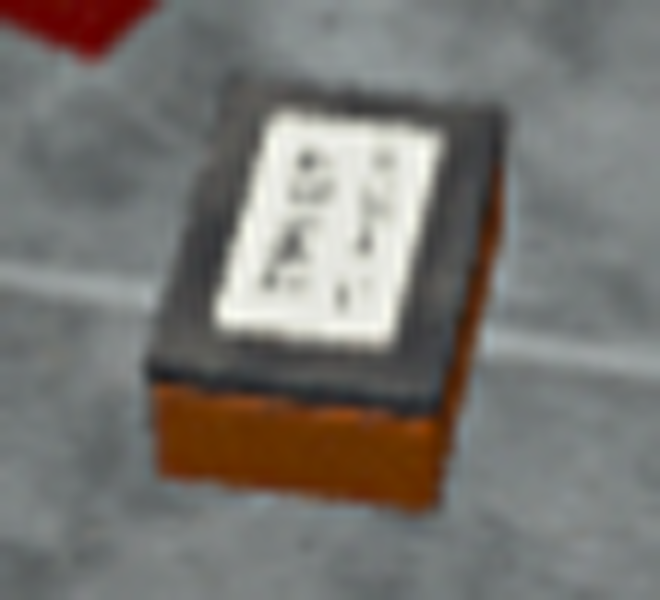

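Run:
```python
from h import *
mt=r.camera_model("top");ms=r.camera_model("side")
T=lambda x,y,o=(180,250),s=16:((x+.5)/s-.5+o[0],(y+.5)/s-.5+o[1])
S=lambda x,y,o=(290,305),s=12:((x+.5)/s-.5+o[0],(y+.5)/s-.5+o[1])
def go(name,tp,sp):
    Xs=[]
    for a,b in zip(tp,sp):
        X,e=tri([mt,ms],[a,b]);Xs.append(X);print(name,X.round(4),np.round(e,4))
    return np.array(Xs)
lab=go("label",[T(182,248),T(560,252),T(553,474),T(178,470)],[S(213,330),S(270,110),S(443,130),S(395,348)])
lid=go("lid",[T(123,192),T(627,203),T(620,535),T(110,538)],[S(150,375),S(228,82),S(505,108),S(440,412)])
for q in(lab,lid):
    print(q.mean(0).round(4)); d=q[0]+q[3]-q[1]-q[2];print("yaw of long axis",np.arctan2(d[1],d[0]),"size",np.linalg.norm(d)/2, np.linalg.norm(q[0]+q[1]-q[2]-q[3])/2)
D=lambda x,y:T(x,y,(280,190),5); E=lambda x,y:S(x,y,(180,160),4)
# panel top: outer-left, outer-right, inner-right, inner-left (left=+y)
go("panel",[D(80,437),D(557,408),D(554,370),D(78,397)],[E(640,284),E(663,123),E(640,119),E(612,282)])
go("handle",[D(190,530),D(455,514)],[E(713,277),E(720,180)])
# chest front top edge
go("chest",[D(48,100),D(542,70)],[E(399,251),E(453,90)])
print("bench tube etc", atz(mt,(252,328),.03),atz(mt,(190,330),.052),atz(mt,(335,358),.1),atz(mt,(248,239),.026))
```

```text
label [0.566 0.323 0.023] [0.0007 0.0007]
label [0.5675 0.2761 0.0231] [0.0001 0.0001]
label [0.5405 0.2755 0.0233] [0.0003 0.0003]
label [0.539  0.3218 0.0233] [0.0002 0.0002]
lid [0.5732 0.3313 0.0207] [0.0004 0.0004]
lid [0.5748 0.2687 0.0208] [0.0007 0.0007]
lid [0.5329 0.2671 0.0215] [0. 0.]
lid [0.5306 0.3305 0.0207] [0.0001 0.0001]
[0.5532 0.2991 0.0232]
yaw of long axis 1.60211999030108 size 0.04662842507250965 0.02702638655255038
[0.5529 0.2994 0.0209]
yaw of long axis 1.6025189745382047 size 0.06304007186150673 0.04227440628181134
panel [0.5457 0.1128 0.1019] [0.0003 0.0003]
panel [ 0.5615 -0.0602  0.1016] [0. 0.]
panel [ 0.5749 -0.0586  0.1038] [0.0002 0.0002]
panel [0.5599 0.114  0.1021] [0.0005 0.0005]
handle [0.5139 0.0717 0.0841] [0.0001 0.0001]
handle [ 0.5229 -0.0255  0.0871] [0.0006 0.0006]
chest [0.6656 0.1279 0.1171] [0.0009 0.0009]
chest [ 0.6833 -0.051   0.1166] [0.0001 0.0001]
bench tube etc [0.44766673 0.19572872 0.03      ] [0.4419474  0.31041018 0.052     ] [0.404104   0.03817402 0.1       ] [0.62180262 0.21168139 0.026     ]
```

The two views put the lid centre at (0.553, 0.299), with the box's x axis turned about 0.03 rad. The drawer's yaw is about 0.092 rad, with drawer_in near (0.650, 0.035) and the joint near 0.108. Triangulated heights come out about 3 mm below the values in the text. I'll write a planner helper and move above the box.

```bash
cat >> h.py <<'E'
from scipy.spatial.transform import Rotation as Rn
def jawyaw(q):
    y=Rn.from_quat(q).as_matrix()[:,1];return np.arctan2(y[1],y[0])
def st():
    o=r.observe();print("t %.2f"%o["t"],"pos",np.round(o["position"],4),"jawyaw %.4f"%jawyaw(o["ee_rot"]),"tilt",np.round(Rn.from_quat(o["ee_rot"]).as_matrix()[:2,2],4),"F",np.round(o["wrist_force"],1),"w %.4f"%o["grip_width"],"q",np.round(o["joint_pos"],3))
    return o
def plan(target,yaw,n=10,o=None,prof=None):
    """rows from the present pose to target TCP, jaw yaw; cm in tool axes"""
    o=o or r.observe();p=np.array(o["position"]);y0=jawyaw(o["ee_rot"])
    s=(1-np.cos(np.pi*np.arange(n+1)/n))/2 if prof is None else np.array(prof)
    s=s*.5+np.arange(n+1)/n*.5
    dy=(yaw-y0+np.pi)%(2*np.pi)-np.pi
    for i in range(n):
        ds=s[i+1]-s[i];a=y0+dy*s[i]
        X=np.array([-np.sin(a),np.cos(a),0]);Y=np.array([np.cos(a),np.sin(a),0]);Z=np.array([0,0,-1.])
        d=(np.array(target)-p)*ds*100
        print('{"slide":[%.2f,%.2f,%.2f],"turn":%.3f},'%(d@X,d@Y,d@Z,-dy*ds))
E
python3 - <<'E'
from h import *
st();plan([.553,.299,.16],.032)
E
```

```text
t 0.15 pos [0.1214 0.5362 0.2383] jawyaw 1.3480 tilt [-0.0005 -0.001 ] F [ 0.2 -1.4 -1.1] w 0.0882 q [ 1.133  0.381  1.298 -0.     1.464 -0.215]
{"slide":[-2.95,-0.85,0.49],"turn":0.082},
{"slide":[-4.13,-0.83,0.67],"turn":0.113},
{"slide":[-5.17,-0.44,0.82],"turn":0.139},
{"slide":[-5.89,0.31,0.94],"turn":0.158},
{"slide":[-6.13,1.31,1.00],"turn":0.167},
{"slide":[-5.82,2.31,1.00],"turn":0.167},
{"slide":[-5.04,3.06,0.94],"turn":0.158},
{"slide":[-3.96,3.35,0.82],"turn":0.139},
{"slide":[-2.81,3.14,0.67],"turn":0.113},
{"slide":[-1.77,2.50,0.49],"turn":0.082},
```

Emit:
apply_moves --deltas '[{"slide": [-3.2,-0.9,0.5],"turn": 0.09},{"slide": [-4.3,-0.8,0.7],"turn": 0.115},{"slide": [-5.2,-0.4,0.8],"turn": 0.14},{"slide": [-5.8,0.3,0.9],"turn": 0.155},{"slide": [-5.9,1.3,1.0],"turn": 0.16},{"slide": [-5.6,2.3,1.0],"turn": 0.16},{"slide": [-5.0,3.0,0.9],"turn": 0.155},{"slide": [-4.0,3.3,0.8],"turn": 0.14},{"slide": [-2.8,3.1,0.7],"turn": 0.115},{"slide": [-1.8,2.5,0.5],"turn": 0.086}]' --gripper 0.27 --squeeze 15

```text
t: 1.4
position: [0.5529, 0.2983, 0.1599]
ee_rot: [0.697, 0.717, -0.0, -0.0]
wrist_force: [0.2, 0.3, 0.4]
grip_width: 0.0642
```

Run:
```python
from h import *
st()
m=r.camera_model("wrist");im=r.get_image("wrist")[:,:,::-1].copy();cv2.imwrite("pics/w1.png",im)
import pickle;pickle.dump(m,open("w1.pkl","wb"))
st()
```

```text
t 1.40 pos [0.5529 0.2983 0.1599] jawyaw 0.0276 tilt [-0.0009 -0.0004] F [0.2 0.3 0.4] w 0.0642 q [ 0.307  0.578  1.19  -0.     1.374  0.279]
t 1.45 pos [0.5552 0.2965 0.1591] jawyaw 0.0224 tilt [-0.0003 -0.0012] F [ 0.5 -2.9 -1.1] w 0.0642 q [ 3.030e-01  5.810e-01  1.187e+00 -1.000e-03  1.374e+00  2.810e-01]
```

View pics/w1.png

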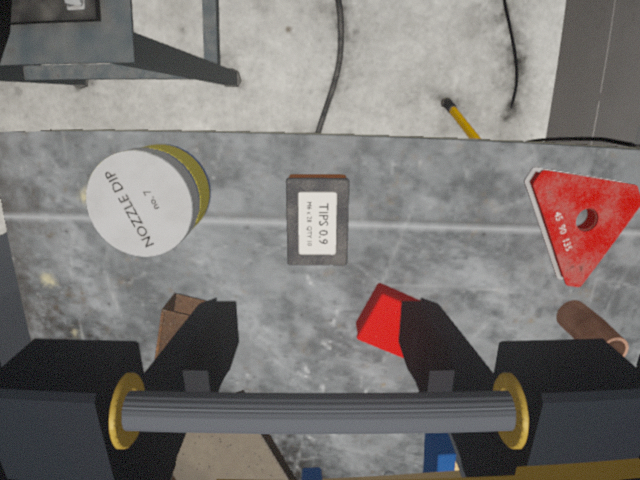

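Run:
```python
from h import *
im=cv2.imread("pics/w1.png");crop(im,275,165,90,110,6,"pics/cw1.png")
```

```text
(no output)
```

View pics/cw1.png

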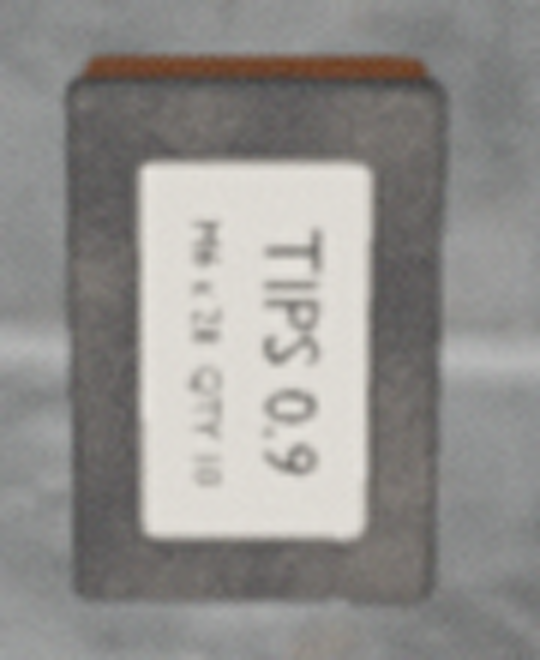

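Run:
```python
from h import *
import pickle
m=pickle.load(open("w1.pkl","rb"));mt=r.camera_model("top");ms=r.camera_model("side")
W=lambda x,y:((x+.5)/6-.5+275,(y+.5)/6-.5+165)
for n,c in(("lid",[(68,78),(447,82),(437,602),(75,598)]),("label",[(138,161),(376,166),(366,540),(142,537)])):
    for z in(.023,.026):
        q=np.array([atz(m,W(*a),z) for a in c]);d=q[1]+q[2]-q[0]-q[3];e=q[0]+q[1]-q[2]-q[3]
        print(n,z,q.mean(0).round(4),"x-yaw",np.arctan2(d[1],d[0]),np.arctan2(-e[0],e[1]),"size",np.linalg.norm(d)/2,np.linalg.norm(e)/2)
T=lambda x,y,o=(180,250),s=16:((x+.5)/s-.5+o[0],(y+.5)/s-.5+o[1])
S=lambda x,y,o=(290,305),s=12:((x+.5)/s-.5+o[0],(y+.5)/s-.5+o[1])
for a,b,c in zip([T(182,248),T(560,252),T(553,474),T(178,470)],[S(213,330),S(270,110),S(443,130),S(395,348)],[(138,161),(142,537),(0,0),(0,0)]): pass
tp=[T(182,248),T(560,252),T(553,474),T(178,470)];sp=[S(213,330),S(270,110),S(443,130),S(395,348)]
wp=[W(376,166),W(366,540),W(142,537),W(138,161)]
for a,b,c in zip(tp,sp,wp):
    print([tri(*z)[0].round(4) for z in (([mt,m],[a,c]),([ms,m],[b,c]))],tri([mt,ms,m],[a,b,c])[0].round(4))
st()
```

```text
lid 0.023 [0.5521 0.2996 0.023 ] x-yaw 0.01718257556524305 0.024473821603793616 size 0.043772451811547916 0.06377404904720962
lid 0.026 [0.552  0.3004 0.026 ] x-yaw 0.01718257556524506 0.024473821603793532 size 0.0433099436069844 0.06310020009194549
label 0.023 [0.5519 0.2987 0.023 ] x-yaw 0.010614373523872511 0.019354491663456288 size 0.027299992088319854 0.046064992736354074
label 0.026 [0.5519 0.2996 0.026 ] x-yaw 0.010614373523871106 0.019354491663456135 size 0.027011535083906982 0.04557826110031406
[array([0.5658, 0.3224, 0.0258]), array([0.5655, 0.3216, 0.0217])] [0.5658 0.3225 0.0231]
[array([0.5668, 0.276 , 0.0235]), array([0.5666, 0.2763, 0.0236])] [0.5669 0.2761 0.0233]
[array([0.5395, 0.2755, 0.0234]), array([0.5397, 0.2764, 0.0245])] [0.5399 0.2756 0.0235]
[array([0.5385, 0.3218, 0.0242]), array([0.5383, 0.3219, 0.0237])] [0.5386 0.3218 0.0235]
t 1.45 pos [0.5552 0.2965 0.1591] jawyaw 0.0224 tilt [-0.0003 -0.0012] F [ 0.5 -2.9 -1.1] w 0.0642 q [ 3.030e-01  5.810e-01  1.187e+00 -1.000e-03  1.374e+00  2.810e-01]
```

Emit:
apply_moves --deltas '[{"slide": [0.3,-0.25,1.0],"turn": 0},{"slide": [0,0,1.8],"turn": 0},{"slide": [0,0,2.2],"turn": 0},{"slide": [0,0,2.2],"turn": 0},{"slide": [0,0,1.8],"turn": 0},{"slide": [0,0,1.5],"turn": 0},{"slide": [0,0,1.0],"turn": 0},{"slide": [0,0,0.5],"turn": 0},{"slide": [0,0,0],"turn": 0},{"slide": [0,0,0],"turn": 0}]'

```text
t: 2.7
position: [0.5492, 0.3026, 0.0413]
ee_rot: [0.696, 0.718, 0.0, 0.0]
wrist_force: [-0.9, 0.5, -0.5]
grip_width: 0.0644
```

Run:
```python
from h import *
st()
im=r.get_image("side")[:,:,::-1];crop(im,240,240,200,150,4,"pics/s2.png")
st()
```

```text
t 2.70 pos [0.5492 0.3026 0.0413] jawyaw 0.0320 tilt [0.0009 0.0003] F [-0.9  0.5 -0.5] w 0.0644 q [0.315 0.703 1.329 0.    1.109 0.283]
t 2.75 pos [0.5492 0.3025 0.0413] jawyaw 0.0319 tilt [0.0009 0.0003] F [ 0.8 -0.7  1.3] w 0.0647 q [0.315 0.703 1.329 0.    1.109 0.283]
```

View pics/s2.png

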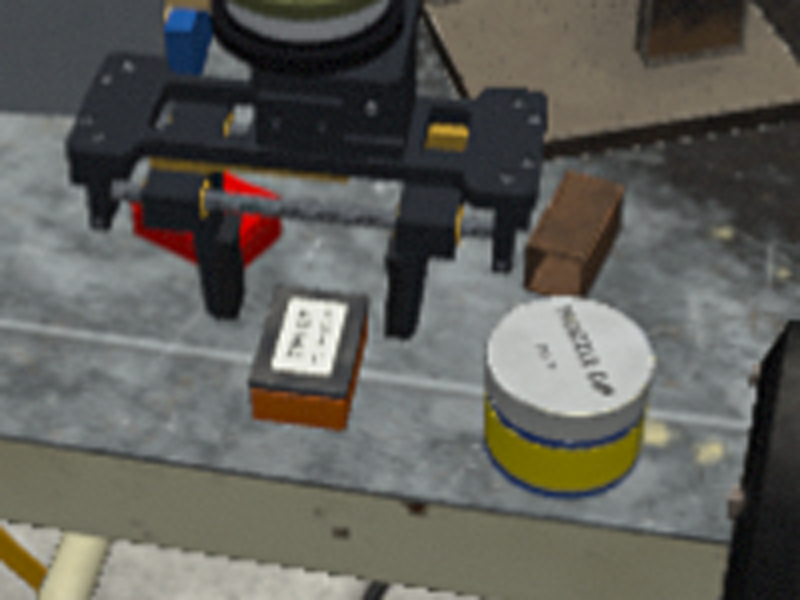

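Run:
```python
from h import *
ms=r.camera_model("side")
for X in([.5492,.3025,.0413],[.5492+.041,.3025,.0413],[.5492-.041,.3025,.0413],[.5525,.2995,.026]):
    p=proj(ms,X)[0];print(((p-[240,240])*4).round(0))
```

```text
[315. 310.]
[223. 298.]
[408. 322.]
[309. 330.]
```

Both fingertips straddle the box, and the projection of the TCP agrees with the picture. I'll correct by about 3 mm and go down.

Emit:
apply_moves --deltas '[{"slide": [-0.3,0.32,0.2],"turn": 0.007},{"slide": [0,0,0.6],"turn": 0},{"slide": [0,0,0.8],"turn": 0},{"slide": [0,0,0.8],"turn": 0},{"slide": [0,0,0.6],"turn": 0},{"slide": [0,0,0.3],"turn": 0},{"slide": [0,0,0.2],"turn": 0},{"slide": [0,0,0],"turn": 0},{"slide": [0,0,0],"turn": 0},{"slide": [0,0,0],"turn": 0}]'

```text
t: 4.0
position: [0.5523, 0.2996, 0.0059]
ee_rot: [0.698, 0.716, 0.0, 0.0]
wrist_force: [0.4, 0.3, 0.2]
grip_width: 0.0644
```

Emit:
apply_moves --deltas '[{"slide": [0,0,0],"turn": 0},{"slide": [0,0,0],"turn": 0},{"slide": [0,0,0],"turn": 0},{"slide": [0,0,0],"turn": 0},{"slide": [0,0,0],"turn": 0},{"slide": [0,0,0],"turn": 0},{"slide": [0,0,0],"turn": 0},{"slide": [0,0,0],"turn": 0},{"slide": [0,0,0],"turn": 0},{"slide": [0,0,0],"turn": 0}]' --gripper 0.7 --squeeze 15

```text
t: 5.25
position: [0.5522, 0.2996, 0.0058]
ee_rot: [0.698, 0.716, -0.0, -0.0]
wrist_force: [-0.4, -0.1, 1.4]
grip_width: 0.0433
```

Run:
```python
from h import *
o=st();plan([.5525,.2995,.19],.025,o=o)
```

```text
t 5.25 pos [0.5522 0.2996 0.0058] jawyaw 0.0250 tilt [-0. -0.] F [-0.4 -0.1  1.4] w 0.0433 q [ 0.309  0.752  1.35  -0.     1.04   0.284]
{"slide":[-0.00,0.00,-1.15],"turn":0.000},
{"slide":[-0.00,0.00,-1.58],"turn":0.000},
{"slide":[-0.00,0.00,-1.94],"turn":0.000},
{"slide":[-0.00,0.00,-2.21],"turn":0.000},
{"slide":[-0.00,0.00,-2.34],"turn":0.000},
{"slide":[-0.00,0.00,-2.34],"turn":0.000},
{"slide":[-0.00,0.00,-2.21],"turn":0.000},
{"slide":[-0.00,0.00,-1.94],"turn":0.000},
{"slide":[-0.00,0.00,-1.58],"turn":0.000},
{"slide":[-0.00,0.00,-1.15],"turn":0.000},
```

Gripped: the opening is 43.3 mm. Lift straight up.

Emit:
apply_moves --deltas '[{"slide": [0,0,-1.1],"turn": 0},{"slide": [0,0,-1.6],"turn": 0},{"slide": [0,0,-2.0],"turn": 0},{"slide": [0,0,-2.3],"turn": 0},{"slide": [0,0,-2.3],"turn": 0},{"slide": [0,0,-2.3],"turn": 0},{"slide": [0,0,-2.2],"turn": 0},{"slide": [0,0,-1.9],"turn": 0},{"slide": [0,0,-1.6],"turn": 0},{"slide": [0,0,-1.2],"turn": 0}]'

```text
t: 6.5
position: [0.5522, 0.2996, 0.1921]
ee_rot: [0.698, 0.716, 0.0, 0.0]
wrist_force: [-0.5, -0.8, -1.0]
grip_width: 0.0431
```

Run:
```python
from h import *
o=st();plan([.6241,.0328,.19],1.663,o=o)
```

```text
t 6.50 pos [0.5522 0.2996 0.1921] jawyaw 0.0250 tilt [0.0008 0.0003] F [-0.5 -0.8 -1. ] w 0.0431 q [ 0.309  0.552  1.143 -0.     1.447  0.284]
{"slide":[-1.67,0.41,0.01],"turn":-0.102},
{"slide":[-2.34,0.32,0.02],"turn":-0.140},
{"slide":[-2.91,-0.01,0.02],"turn":-0.172},
{"slide":[-3.26,-0.58,0.02],"turn":-0.196},
{"slide":[-3.28,-1.28,0.03],"turn":-0.208},
{"slide":[-2.94,-1.93,0.03],"turn":-0.208},
{"slide":[-2.33,-2.35,0.02],"turn":-0.196},
{"slide":[-1.61,-2.43,0.02],"turn":-0.172},
{"slide":[-0.95,-2.16,0.02],"turn":-0.140},
{"slide":[-0.46,-1.66,0.01],"turn":-0.102},
```

Run:
```python
from h import *
o=st();plan([.6241,.0328,.19],1.663,o=o,prof=np.array([0,.07,.17,.28,.39,.5,.61,.72,.83,.93,1]))
```

```text
t 6.50 pos [0.5522 0.2996 0.1921] jawyaw 0.0250 tilt [0.0008 0.0003] F [-0.5 -0.8 -1. ] w 0.0431 q [ 0.309  0.552  1.143 -0.     1.447  0.284]
{"slide":[-2.28,0.55,0.02],"turn":-0.139},
{"slide":[-2.75,0.27,0.02],"turn":-0.164},
{"slide":[-2.90,-0.19,0.02],"turn":-0.172},
{"slide":[-2.82,-0.68,0.02],"turn":-0.172},
{"slide":[-2.66,-1.15,0.02],"turn":-0.172},
{"slide":[-2.43,-1.59,0.02],"turn":-0.172},
{"slide":[-2.12,-1.98,0.02],"turn":-0.172},
{"slide":[-1.75,-2.32,0.02],"turn":-0.172},
{"slide":[-1.26,-2.46,0.02],"turn":-0.164},
{"slide":[-0.72,-2.24,0.02],"turn":-0.139},
```

Emit:
apply_moves --deltas '[{"slide": [-2.28,0.55,0],"turn": -0.139},{"slide": [-2.75,0.27,0],"turn": -0.164},{"slide": [-2.9,-0.19,0],"turn": -0.172},{"slide": [-2.82,-0.68,0],"turn": -0.172},{"slide": [-2.66,-1.15,0],"turn": -0.172},{"slide": [-2.43,-1.59,0],"turn": -0.172},{"slide": [-2.12,-1.98,0],"turn": -0.172},{"slide": [-1.75,-2.32,0],"turn": -0.172},{"slide": [-1.26,-2.46,0],"turn": -0.164},{"slide": [-0.72,-2.24,0],"turn": -0.139}]'

```text
t: 7.75
position: [0.6243, 0.0316, 0.1908]
ee_rot: [-0.048, 0.999, 0.0, -0.0]
wrist_force: [-0.0, 1.0, -0.2]
grip_width: 0.0436
```

Emit:
apply_moves --deltas '[{"slide": [0,0,0],"turn": 0},{"slide": [0,0,0],"turn": 0},{"slide": [0,0,0],"turn": 0},{"slide": [0,0,0.5],"turn": 0},{"slide": [0,0,0.7],"turn": 0},{"slide": [0,0,0.5],"turn": 0},{"slide": [0,0,0],"turn": 0},{"slide": [0,0,0],"turn": 0},{"slide": [0,0,0],"turn": 0},{"slide": [0,0,0],"turn": 0}]'

```text
t: 9.0
position: [0.6242, 0.0327, 0.1739]
ee_rot: [-0.046, 0.999, -0.0, 0.0]
wrist_force: [-0.7, 0.0, -0.9]
grip_width: 0.0436
```

Run:
```python
from h import *
import pickle
o=st()
m=r.camera_model("wrist");im=r.get_image("wrist")[:,:,::-1];cv2.imwrite("pics/w3.png",im)
pickle.dump(m,open("w3.pkl","wb"))
im=r.get_image("side")[:,:,::-1];crop(im,180,130,200,150,4,"pics/s3.png")
st()
```

```text
t 9.00 pos [0.6242 0.0327 0.1739] jawyaw 1.6630 tilt [ 0.0003 -0.    ] F [-0.7  0.  -0.9] w 0.0436 q [-0.137  0.561  1.181 -0.     1.4   -1.8  ]
t 9.10 pos [0.6242 0.0327 0.1738] jawyaw 1.6630 tilt [ 0.0002 -0.    ] F [ 0.6  0.4 -1.1] w 0.0434 q [-0.137  0.561  1.181  0.     1.4   -1.8  ]
```

View pics/w3.png

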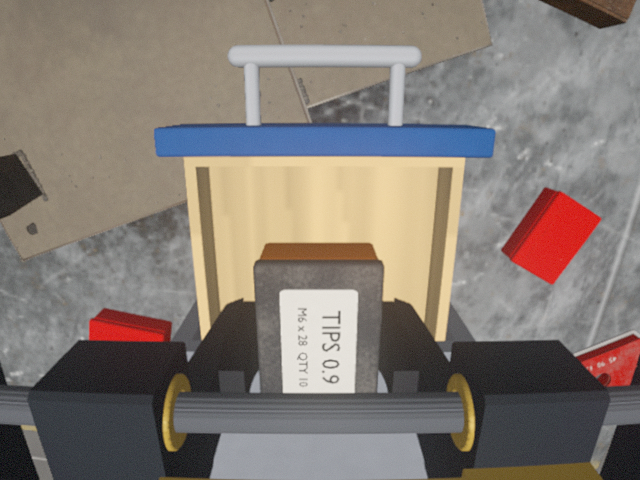

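View pics/s3.png

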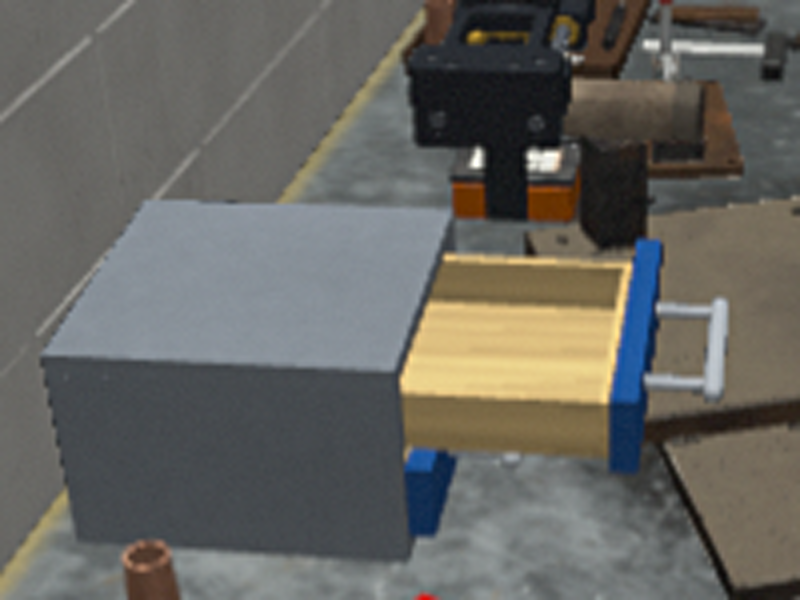

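The box is held squarely over the drawer, with the panel at rows 127-157 and the handle at row 57. I'll refine the drawer pose from the wrist view.

Run:
```python
from h import *
import pickle
m=pickle.load(open("w3.pkl","rb"));mt=r.camera_model("top");ms=r.camera_model("side")
D=lambda x,y:((x+.5)/5-.5+280,(y+.5)/5-.5+190)
for z in(.104,.107):
    a=[atz(m,p,z) for p in((493,157),(155,157),(493,128),(155,130))]
    inn=(a[0]+a[1])/2;d=a[0]-a[1];yaw=np.arctan2(-d[0],d[1]);x=np.array([np.cos(yaw),np.sin(yaw),0])
    print(z,"inner mid",inn.round(4),"yaw",yaw,"w",np.linalg.norm(d),"drawer_in",(inn+.082*x).round(4), "outer far",((a[2]+a[3])/2).round(4))
h=[atz(m,p,.088) for p in((420,57),(230,57))];c=(h[0]+h[1])/2;d=h[0]-h[1];print("handle",c.round(4),np.arctan2(-d[0],d[1]),np.linalg.norm(d),(c+.134*x).round(4))
# heights by two views: panel inner left/right corners top vs wrist
for a,b in(((78,397),(493,157)),((554,370),(155,157))): print(tri([mt,m],[D(*a),b]))
# inner floor side edges
C=np.array([.650,.0352,.07]);R=np.array([[np.cos(.092),-np.sin(.092)],[np.sin(.092),np.cos(.092)]])
for q in((-77.5,69,.07),(-77.5,-69,.07),(-77.5,69,.098),(-77.5,-69,.098)):
    X=np.r_[C[:2]+R@np.array(q[:2])/1000,q[2]];print(q,proj(m,X)[0].round(0))
```

```text
0.104 inner mid [0.5677 0.0301 0.104 ] yaw 0.09294475615050223 w 0.17680436635059119 drawer_in [0.6494 0.0377 0.104 ] outer far [0.5535 0.0287 0.104 ]
0.107 inner mid [0.5674 0.0301 0.107 ] yaw 0.09294475615050206 w 0.17435943143655253 drawer_in [0.649  0.0377 0.107 ] outer far [0.5534 0.0286 0.107 ]
handle [0.518 0.026 0.088] 0.09362886903451093 0.0995383378829834 [0.6514 0.0384 0.088 ]
(array([0.559252  , 0.11382331, 0.11401542]), [0.0004880818378302011, 0.0004880818378302514])
(array([ 0.57569928, -0.05859946,  0.10262004]), [0.0004860497172175644, 0.0004860497172176682])
(-77.5, 69, 0.07) [434. 158.]
(-77.5, -69, 0.07) [204. 158.]
(-77.5, 69, 0.098) [448. 164.]
(-77.5, -69, 0.098) [191. 164.]
```

Emit:
apply_moves --deltas '[{"slide": [0,0.15,0.5],"turn": 0},{"slide": [0,0,1.1],"turn": 0},{"slide": [0,0,1.5],"turn": 0},{"slide": [0,0,1.6],"turn": 0},{"slide": [0,0,1.5],"turn": 0},{"slide": [0,0,1.2],"turn": 0},{"slide": [0,0,0.9],"turn": 0},{"slide": [0,0,0.6],"turn": 0},{"slide": [0,0,0.3],"turn": 0},{"slide": [0,0,0],"turn": 0}]'

```text
t: 10.35
position: [0.6241, 0.0342, 0.0818]
ee_rot: [-0.046, 0.999, -0.0, 0.0]
wrist_force: [0.2, 1.3, -0.9]
grip_width: 0.0435
```

Emit:
apply_moves --deltas '[{"slide": [0,0,0],"turn": 0},{"slide": [0,0,0.1],"turn": 0},{"slide": [0,0,0.1],"turn": 0},{"slide": [0,0,0.1],"turn": 0},{"slide": [0,0,0],"turn": 0},{"slide": [0,0,0],"turn": 0},{"slide": [0,0,0],"turn": 0},{"slide": [0,0,0],"turn": 0},{"slide": [0,0,0],"turn": 0},{"slide": [0,0,0],"turn": 0}]'

```text
t: 11.6
position: [0.624, 0.0342, 0.0787]
ee_rot: [-0.046, 0.999, -0.0, -0.0]
wrist_force: [-1.1, 0.4, -0.8]
grip_width: 0.0436
```

Run:
```python
from h import *
st()
im=r.get_image("side")[:,:,::-1];crop(im,180,130,200,150,4,"pics/s4.png")
st()
```

```text
t 11.60 pos [0.624  0.0342 0.0787] jawyaw 1.6630 tilt [ 0. -0.] F [-1.1  0.4 -0.8] w 0.0436 q [-0.134  0.655  1.3   -0.     1.186 -1.797]
t 11.65 pos [0.624  0.0342 0.0788] jawyaw 1.6630 tilt [ 0. -0.] F [ 0.3 -0.4 -1.9] w 0.0436 q [-0.134  0.655  1.3   -0.     1.186 -1.797]
```

View pics/s4.png

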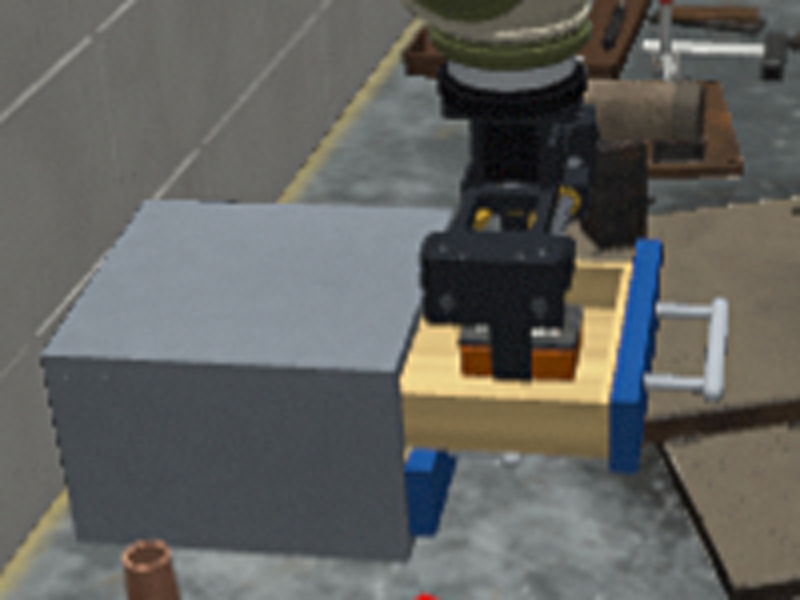

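Emit:
apply_moves --deltas '[{"slide": [0,0,0.08],"turn": 0},{"slide": [0,0,0.08],"turn": 0},{"slide": [0,0,0.07],"turn": 0},{"slide": [0,0,0.05],"turn": 0},{"slide": [0,0,0.02],"turn": 0},{"slide": [0,0,0],"turn": 0},{"slide": [0,0,0],"turn": 0},{"slide": [0,0,0],"turn": 0},{"slide": [0,0,0],"turn": 0},{"slide": [0,0,0],"turn": 0}]'

```text
t: 12.9
position: [0.624, 0.0342, 0.0758]
ee_rot: [-0.046, 0.999, -0.0, 0.0]
wrist_force: [0.1, 0.2, -1.0]
grip_width: 0.0432
```

Emit:
apply_moves --deltas '[{"slide": [0,0,0.05],"turn": 0},{"slide": [0,0,0],"turn": 0},{"slide": [0,0,0],"turn": 0},{"slide": [0,0,0],"turn": 0},{"slide": [0,0,0],"turn": 0},{"slide": [0,0,0],"turn": 0},{"slide": [0,0,0],"turn": 0},{"slide": [0,0,0],"turn": 0},{"slide": [0,0,0],"turn": 0},{"slide": [0,0,0],"turn": 0}]' --gripper 0.25

```text
t: 14.15
position: [0.624, 0.0342, 0.0753]
ee_rot: [-0.046, 0.999, -0.0, 0.0]
wrist_force: [-0.2, 0.0, -0.1]
grip_width: 0.0662
```

Emit:
apply_moves --deltas '[{"slide": [0,0,-0.3],"turn": 0},{"slide": [0,0,-0.8],"turn": 0},{"slide": [0,0,-1.3],"turn": 0},{"slide": [0,0,-1.8],"turn": 0},{"slide": [0,0,-2.0],"turn": 0},{"slide": [0,0,-1.8],"turn": 0},{"slide": [0,0,-1.3],"turn": 0},{"slide": [0,0,-0.8],"turn": 0},{"slide": [0,0,-0.2],"turn": 0},{"slide": [0,0,0],"turn": 0}]'

```text
t: 15.4
position: [0.6239, 0.0342, 0.1779]
ee_rot: [-0.046, 0.999, 0.0, -0.0]
wrist_force: [0.2, 0.8, -0.2]
grip_width: 0.0657
```

Run:
```python
from h import *
import pickle
st()
m=r.camera_model("wrist");pickle.dump(m,open("w5.pkl","wb"));im=r.get_image("wrist")[:,:,::-1];cv2.imwrite("pics/w5.png",im)
im=r.get_image("side")[:,:,::-1];cv2.imwrite("pics/side5.png",im);crop(im,180,130,200,150,4,"pics/s5.png")
st()
```

```text
t 15.40 pos [0.6239 0.0342 0.1779] jawyaw 1.6629 tilt [-0.0007  0.0001] F [ 0.2  0.8 -0.2] w 0.0657 q [-0.134  0.557  1.175  0.     1.41  -1.797]
t 15.50 pos [0.6239 0.0342 0.1777] jawyaw 1.6630 tilt [-0.001   0.0002] F [ 0.1 -0.6  0.1] w 0.0662 q [-0.134  0.558  1.175  0.     1.41  -1.797]
```

View pics/w5.png

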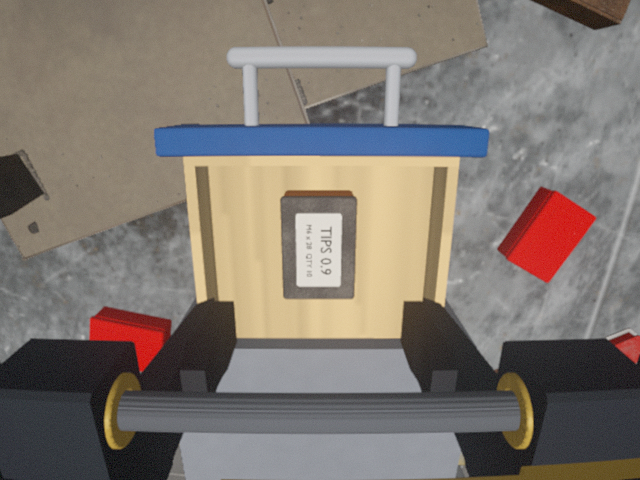

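View pics/s5.png

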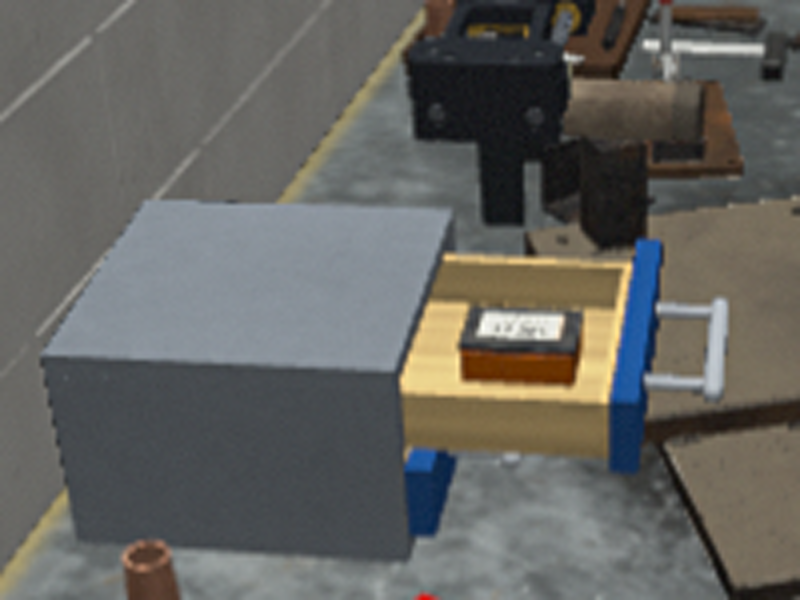

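The box lies flat on the drawer floor, lid up, and the handle has not moved. Before the push I'll check clearance at the upright plate and the torch.

Run:
```python
from h import *
mt=r.camera_model("top");ms=r.camera_model("side")
print("plate near edge",atz(mt,(330,342),.1),atz(mt,(338,343),.04))
for a,b in(((416,323),(388,195)),((450,322),(392,163))): print(tri([mt,ms],[a,b]))
im=cv2.imread("pics/side0.png");crop(im,330,120,140,160,4,"pics/torch.png")
x=np.array([np.cos(.092),np.sin(.092)])
for d in(.040,.0145): print((np.array([.518,.0245])-d*x).round(4))
plan([.478,.0208,.178],1.663)
```

```text
plate near edge [0.43193509 0.04776634 0.1       ] [0.42460879 0.0288934  0.04      ]
(array([ 0.46702077, -0.11395965,  0.07052961]), [0.0009024978774402436, 0.0009024978774402483])
(array([ 0.46927818, -0.158269  ,  0.13405635]), [0.005068233638764389, 0.005068233638764297])
[0.4782 0.0208]
[0.5036 0.0232]
{"slide":[0.91,0.00,-0.00],"turn":-0.000},
{"slide":[1.25,0.00,-0.00],"turn":-0.000},
{"slide":[1.54,0.00,-0.00],"turn":-0.000},
{"slide":[1.75,0.00,-0.00],"turn":-0.000},
{"slide":[1.86,0.00,-0.00],"turn":-0.000},
{"slide":[1.86,0.00,-0.00],"turn":-0.000},
{"slide":[1.75,0.00,-0.00],"turn":-0.000},
{"slide":[1.54,0.00,-0.00],"turn":-0.000},
{"slide":[1.25,0.00,-0.00],"turn":-0.000},
{"slide":[0.91,0.00,-0.00],"turn":-0.000},
```

View pics/torch.png

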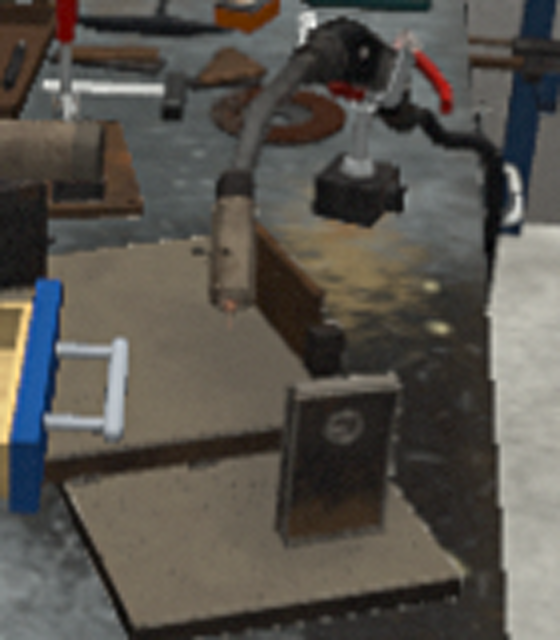

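The torch tip is at y ≈ -0.114, and the gripper body would reach to y ≈ -0.073 with its underside at z ≈ 0.136. The plate's near edge is at x ≈ 0.432. Both clear. I'll shut the gripper and go to the robot's side of the handle.

Emit:
apply_moves --deltas '[{"slide": [0.9,0,0],"turn": 0},{"slide": [1.3,0,0],"turn": 0},{"slide": [1.5,0,0],"turn": 0},{"slide": [1.8,0,0],"turn": 0},{"slide": [1.9,0,0],"turn": 0},{"slide": [1.9,0,0],"turn": 0},{"slide": [1.8,0,0],"turn": 0},{"slide": [1.5,0,0],"turn": 0},{"slide": [1.2,0,0],"turn": 0},{"slide": [0.9,0,0],"turn": 0}]' --gripper 1.0 --squeeze 15

```text
t: 16.75
position: [0.4769, 0.0206, 0.1783]
ee_rot: [-0.046, 0.999, -0.0, -0.0]
wrist_force: [1.0, -0.4, -0.1]
grip_width: 0.0009
```

Emit:
apply_moves --deltas '[{"slide": [0,0,0],"turn": 0},{"slide": [0,0,0.8],"turn": 0},{"slide": [0,0,1.4],"turn": 0},{"slide": [0,0,1.8],"turn": 0},{"slide": [0,0,2.0],"turn": 0},{"slide": [0,0,1.8],"turn": 0},{"slide": [0,0,1.4],"turn": 0},{"slide": [0,0,0.8],"turn": 0},{"slide": [0,0,0.4],"turn": 0},{"slide": [0,0,0],"turn": 0}]'

```text
t: 18.0
position: [0.4777, 0.0207, 0.0742]
ee_rot: [-0.046, 0.999, -0.0, -0.0]
wrist_force: [0.1, -0.2, -0.2]
grip_width: 0.0007
```

Run:
```python
from h import *
st()
im=r.get_image("side")[:,:,::-1];crop(im,260,130,200,150,4,"pics/s6.png")
st()
```

```text
t 18.00 pos [0.4777 0.0207 0.0742] jawyaw 1.6630 tilt [-0. -0.] F [ 0.1 -0.2 -0.2] w 0.0007 q [-0.205  0.458  1.732 -0.     0.952 -1.868]
t 18.05 pos [0.4779 0.0206 0.0745] jawyaw 1.6630 tilt [ 0.0005 -0.0001] F [0.6 0.8 0.6] w 0.0004 q [-0.205  0.458  1.731  0.     0.952 -1.868]
```

View pics/s6.png

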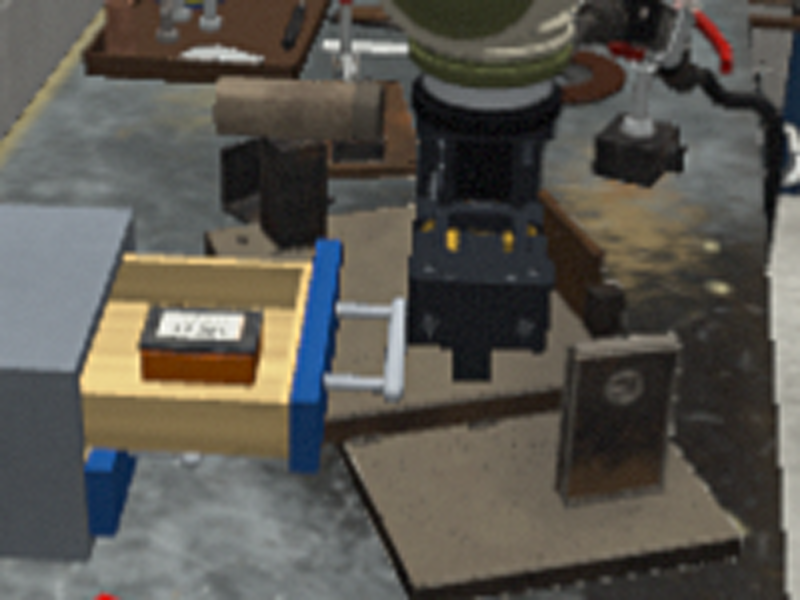

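Emit:
apply_moves --deltas '[{"slide": [-0.8,0,0],"turn": 0},{"slide": [-1.0,0,0],"turn": 0},{"slide": [-0.5,0,0],"turn": 0},{"slide": [-0.4,0,0],"turn": 0},{"slide": [-0.5,0,0],"turn": 0},{"slide": [-0.8,0,0],"turn": 0},{"slide": [-1.0,0,0],"turn": 0},{"slide": [-1.0,0,0],"turn": 0},{"slide": [-1.0,0,0],"turn": 0},{"slide": [-0.8,0,0],"turn": 0}]'

```text
t: 19.3
position: [0.556, 0.0279, 0.0742]
ee_rot: [-0.046, 0.999, -0.0, 0.0]
wrist_force: [-0.8, 0.1, 0.5]
grip_width: 0.0005
```

Run:
```python
from h import *
st()
im=r.get_image("side")[:,:,::-1];crop(im,200,130,200,150,4,"pics/s7.png")
st()
```

```text
t 19.30 pos [0.556  0.0279 0.0742] jawyaw 1.6631 tilt [ 0. -0.] F [-0.8  0.1  0.5] w 0.0005 q [-0.163  0.564  1.512 -0.     1.066 -1.826]
t 19.35 pos [0.5569 0.0279 0.0743] jawyaw 1.6630 tilt [ 0.0012 -0.0001] F [-0.1 -0.4  0.7] w 0.0006 q [-0.162  0.564  1.51   0.     1.066 -1.825]
```

View pics/s7.png

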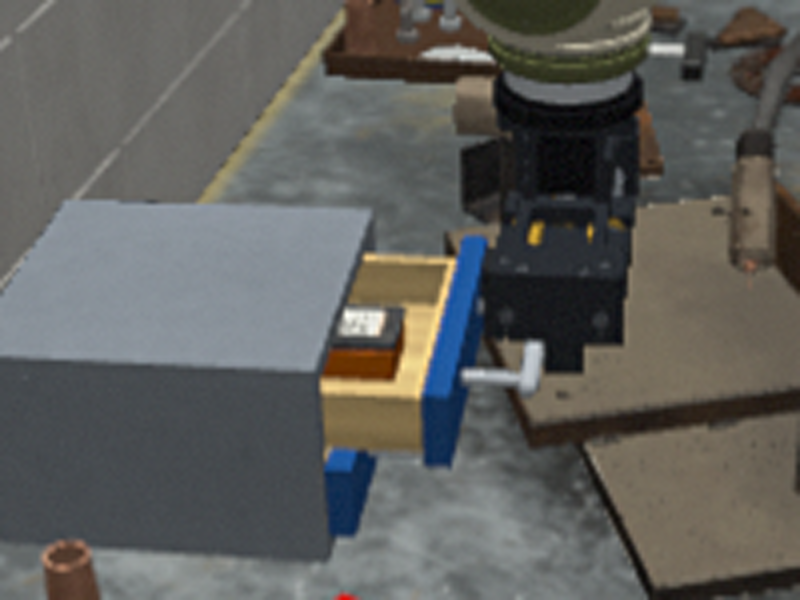

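Emit:
apply_moves --deltas '[{"slide": [-0.5,0,0],"turn": 0},{"slide": [-0.7,0,0],"turn": 0},{"slide": [-0.8,0,0],"turn": 0},{"slide": [-0.8,0,0],"turn": 0},{"slide": [-0.7,0,0],"turn": 0},{"slide": [-0.5,0,0],"turn": 0},{"slide": [-0.4,0,0],"turn": 0},{"slide": [-0.2,0,0],"turn": 0},{"slide": [0,0,0],"turn": 0},{"slide": [0,0,0],"turn": 0}]'

```text
t: 20.6
position: [0.6012, 0.0321, 0.0744]
ee_rot: [-0.046, 0.999, -0.0, 0.0]
wrist_force: [-0.2, -0.7, -0.5]
grip_width: 0.0002
```

Run:
```python
from h import *
st()
im=r.get_image("side")[:,:,::-1];crop(im,200,150,150,110,5,"pics/s8.png")
st()
```

```text
t 20.60 pos [0.6012 0.0321 0.0744] jawyaw 1.6630 tilt [0.0004 0.    ] F [-0.2 -0.7 -0.5] w 0.0002 q [-0.143  0.627  1.377  0.     1.138 -1.806]
t 20.65 pos [0.6011 0.0321 0.0743] jawyaw 1.6630 tilt [0.0003 0.    ] F [-0.5  0.  -0.4] w 0.0004 q [-0.143  0.627  1.377  0.     1.138 -1.806]
```

View pics/s8.png

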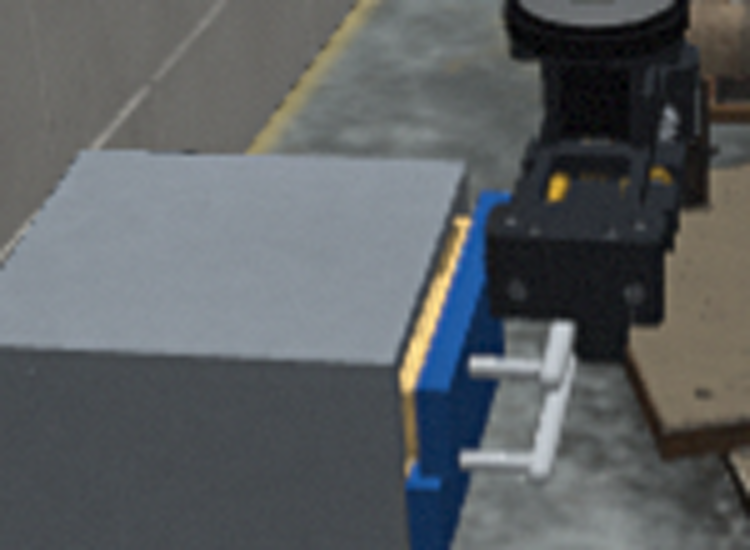

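Emit:
apply_moves --deltas '[{"slide": [-0.2,0,0],"turn": 0},{"slide": [-0.2,0,0],"turn": 0},{"slide": [-0.2,0,0],"turn": 0},{"slide": [-0.1,0,0],"turn": 0},{"slide": [-0.1,0,0],"turn": 0},{"slide": [-0.1,0,0],"turn": 0},{"slide": [0,0,0],"turn": 0},{"slide": [0,0,0],"turn": 0},{"slide": [0,0,0],"turn": 0},{"slide": [0,0,0],"turn": 0}]'

```text
t: 21.9
position: [0.6081, 0.0328, 0.0742]
ee_rot: [-0.046, 0.999, -0.0, -0.003]
wrist_force: [-11.2, -2.0, 7.4]
grip_width: 0.0006
```

Run:
```python
from h import *
st()
im=r.get_image("side")[:,:,::-1];crop(im,200,150,150,110,5,"pics/s9.png")
st()
```

```text
t 21.90 pos [0.6081 0.0328 0.0742] jawyaw 1.6631 tilt [-0.0051 -0.0003] F [-11.2  -2.    7.4] w 0.0006 q [-1.400e-01  6.390e-01  1.351e+00 -1.000e-03  1.156e+00 -1.803e+00]
t 21.95 pos [0.6081 0.0328 0.0742] jawyaw 1.6631 tilt [-0.0052 -0.0003] F [-11.5  -2.4   6.4] w 0.0004 q [-1.400e-01  6.390e-01  1.351e+00 -1.000e-03  1.156e+00 -1.803e+00]
```

View pics/s9.png

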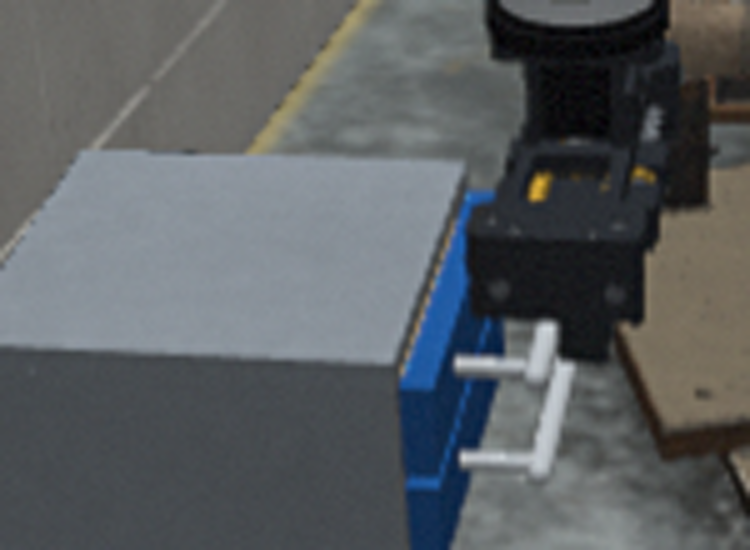

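The force rose to 11 N and the tool stopped about 2 mm short of its target, so the drawer is at its stop. I'll back off, rise and verify.

Emit:
apply_moves --deltas '[{"slide": [0.1,0,0],"turn": 0},{"slide": [0.3,0,0],"turn": 0},{"slide": [0.7,0,0],"turn": 0},{"slide": [1.2,0,0],"turn": 0},{"slide": [1.5,0,0],"turn": 0},{"slide": [1.5,0,0],"turn": 0},{"slide": [1.2,0,0],"turn": 0},{"slide": [0.7,0,0],"turn": 0},{"slide": [0.3,0,0],"turn": 0},{"slide": [0,0,0],"turn": 0}]'

```text
t: 23.2
position: [0.5355, 0.0259, 0.0743]
ee_rot: [-0.046, 0.999, -0.0, 0.0]
wrist_force: [0.1, -0.3, -0.3]
grip_width: 0.0004
```

Emit:
apply_moves --deltas '[{"slide": [0,0,-0.8],"turn": 0},{"slide": [0,0,-1.6],"turn": 0},{"slide": [0,0,-2.2],"turn": 0},{"slide": [0,0,-2.5],"turn": 0},{"slide": [0,0,-2.5],"turn": 0},{"slide": [0,0,-2.2],"turn": 0},{"slide": [0,0,-1.6],"turn": 0},{"slide": [0,0,-0.8],"turn": 0},{"slide": [0,0,0],"turn": 0},{"slide": [0,0,0],"turn": 0}]'

```text
t: 24.45
position: [0.5352, 0.026, 0.2156]
ee_rot: [-0.046, 0.999, 0.0, -0.001]
wrist_force: [0.8, -0.6, 0.4]
grip_width: 0.0006
```

Run:
```python
from h import *
import pickle
st()
m=r.camera_model("wrist");pickle.dump(m,open("w10.pkl","wb"));im=r.get_image("wrist")[:,:,::-1];cv2.imwrite("pics/w10.png",im)
im=r.get_image("side")[:,:,::-1];cv2.imwrite("pics/side10.png",im);crop(im,200,150,150,110,5,"pics/s10.png")
im=r.get_image("top")[:,:,::-1];cv2.imwrite("pics/top10.png",im)
st()
```

```text
t 24.45 pos [0.5352 0.026  0.2156] jawyaw 1.6630 tilt [-0.0012  0.0001] F [ 0.8 -0.6  0.4] w 0.0006 q [-0.172  0.374  1.377 -0.     1.392 -1.835]
t 24.60 pos [0.5352 0.026  0.2157] jawyaw 1.6630 tilt [-0.0011  0.0002] F [-0.3 -0.4  1.2] w 0.0000 q [-0.172  0.374  1.377  0.     1.392 -1.835]
```

View pics/w10.png

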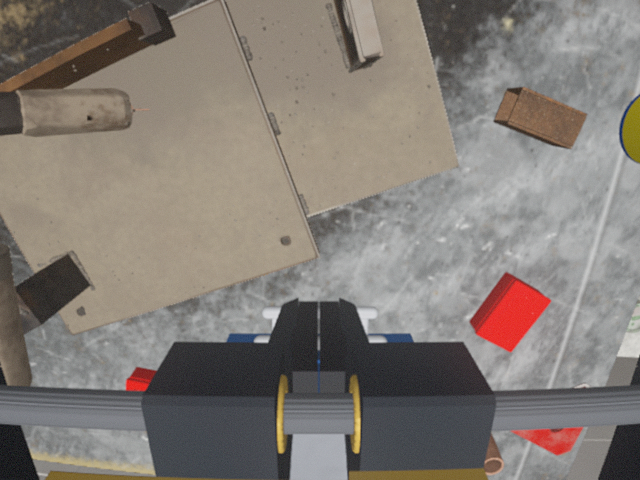

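View pics/s10.png

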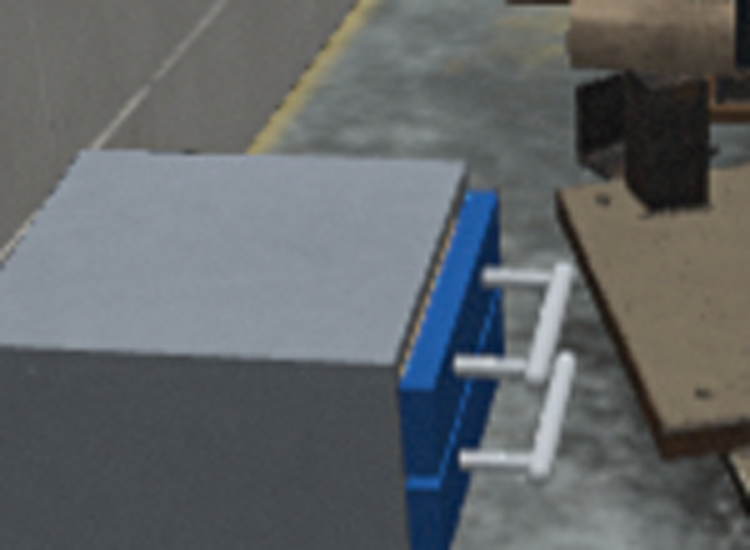

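View pics/top10.png

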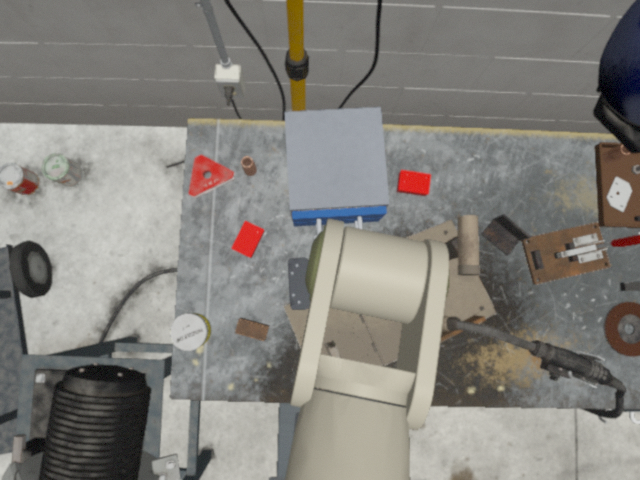

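Run:
```python
from h import *
ms=r.camera_model("side");mt=r.camera_model("top")
E0=lambda x,y:((x+.5)/4-.5+180,(y+.5)/4-.5+160)
E1=lambda x,y:((x+.5)/5-.5+200,(y+.5)/5-.5+150)
ax=np.array([np.cos(.092),np.sin(.092),0])
z=.103
f=lambda P:np.mean([p@ax for p in P])
o0=f([atz(ms,E0(*p),z) for p in((640,284),(663,123))]);i0=f([atz(ms,E0(*p),z) for p in((612,282),(640,119))])
o1=f([atz(ms,E1(*p),z) for p in((432,388),(498,193))]);i1=f([atz(ms,E1(*p),z) for p in((401,387),(470,190))])
h0=f([atz(ms,E0(*p),.085) for p in((713,277),(720,180))]);h1=f([atz(ms,E1(*p),.085) for p in((537,383),(566,263))])
ch=f([atz(ms,E0(*p),.117) for p in((399,251),(453,90))])
ch1=f([atz(ms,E1(*p),.117) for p in((397,365),(467,162))])
hl=f([atz(ms,E1(*p),.085-.05) for p in((540,477),(567,354))]);
print("travel outer",o1-o0,"inner",i1-i0,"handle",h1-h0,"chest",ch,ch1,"inner->chest start",ch-i0,"now",ch1-i1,"low handle vs upper",hl-h1)
s=cv2.imread("pics/side10.png");crop(s,260,170,60,80,8,"pics/c10.png");t=cv2.imread("pics/top10.png");crop(t,280,190,120,60,6,"pics/t10.png")
```

```text
travel outer 0.10795360219074546 inner 0.10726054378498473 handle 0.10640031149601004 chest 0.6745518499040808 0.674753324063325 inner->chest start 0.10734681505889643 now 0.00028774543315590595 low handle vs upper 0.0008100978372389545
```

View pics/c10.png

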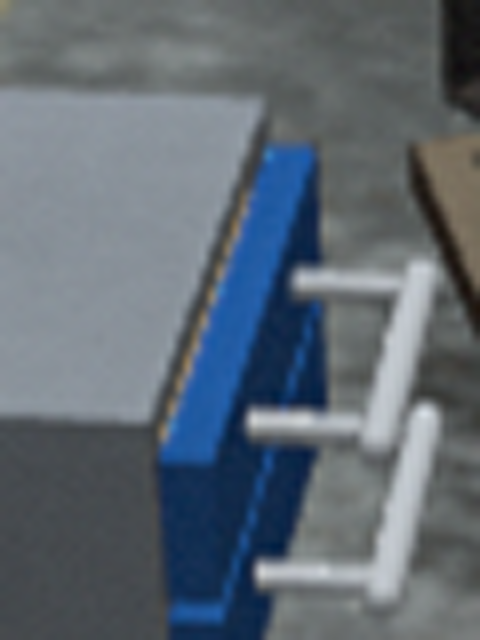

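View pics/t10.png

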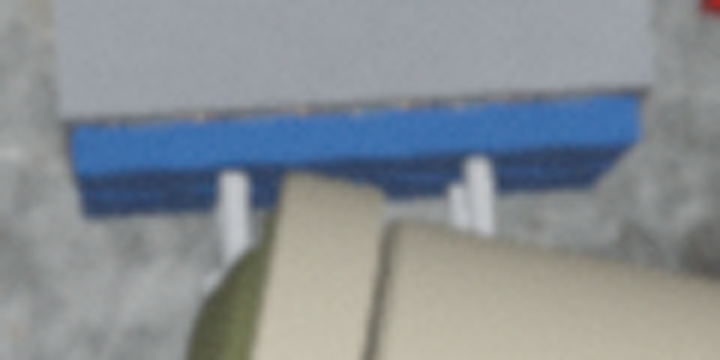

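The panel now lies against the chest within about 1 mm, and its handle lines up with the lower drawer's to 0.8 mm. Travel measured from the images is 0.106-0.108 m. The tube, tin and red boxes stand where they were, and the tool touches nothing. Handing in.

Run:
```python
from h import *
st();print(r.job_done())
```

```text
t 24.60 pos [0.5352 0.026  0.2157] jawyaw 1.6630 tilt [-0.0011  0.0002] F [-0.3 -0.4  1.2] w 0.0000 q [-0.172  0.374  1.377  0.     1.392 -1.835]
the job is handed in; nothing more can be done
None
```

The orange box is lying lid up on the floor of the upper drawer, and the drawer is pushed fully shut. The job took 24.6 s, and `job_done` reported no verdict. I gripped the box across its 44 mm side, set it down turned to line up with the drawer, then pushed the drawer shut by its handle with the gripper closed.

**Last checks**
- **Box:** it was flat on the drawer floor and lid up before the push. Partway through, it was still moving with the drawer.
- **Drawer:** the push ended against the stop at about 11 N. The images show 106–108 mm of travel, and the handle lines up with the lower drawer's to about 1 mm. It did not spring back when released.
- **Bystanders:** the tube, the tin and the red boxes look unmoved in the final top view. The gripper was clear of everything when I handed in.

**Disagreements**
- Heights measured from the top and side cameras came out about 3 mm below the stated values, with one panel-corner reading about 7 mm above. I used the robot's own height readings for the grasp and the placing.
- The wrist camera put the drawer about 2.5 mm further left than the other two views, so I split the difference.
- A thin sliver of wood still shows between the drawer panel and the chest. This fits the 2 mm gap the stated dimensions leave when the drawer is shut.

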